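Turn the spice carousel and point out the salt

ROBOT

A 6-joint arm with a two-finger parallel gripper is mounted at the origin on a cart in front of the work surface, level with it; the furniture and walls round the work are solid. World frame = base frame: x ahead of the robot, y to its left, z up, the work surface at z = 0. Lengths are in m, angles in rad, forces in N, time in s.
With the tool pointing down it reaches from about 0.35 to 0.775 m from the base axis. Payload 7.3 kg.
Tool frame: the origin (TCP) lies between the finger pads, 19 mm behind the fingertips; this is the grasp point; z points along the fingers, y is the line along which they close (so a half turn about z gives the same grasp; the last joint's range is limited). The gripper opens to 92 mm and grips with 3 to 60 N. Pads are 19 mm wide; open, the fingers measure 130 mm over their backs; the gripper's body (75 mm by 190 mm) begins 47 mm behind the grasp point.
Start: joints at [-0.146, 0.342, 1.524, -0, 1.275, -0.146], TCP at [0.525, 0, 0.246] pointing down, gripper open.
Joint ranges: [-2.53, 2.53], [-0.77, 2.02], [0.04, 2.7], [-1, 4.14], [0.28, 2.66], [-3.11, 3.11]. Speed limits (rad/s): [2.57, 2.57, 3.14, 3.14, 3.14, 3.14].

INTERFACE

Orientations are given as [roll, pitch, yaw] about the fixed x, y, z axes, in that order (R = Rz(yaw) Ry(pitch) Rx(roll)).
In Python, from cell import robot gives the robot as it stands.
- The arm moves only by the tool apply_moves, never from a script. Its argument "motion" is text: rows parted by semicolons, each of 7 numbers parted by spaces: the opening in per cent of the stroke, from 0 (shut) to 100 (fully open), then the shift along the tool's x, y, z in cm, then the turn, a rotation vector about the tool's x, y, z in rad. A call has 1 to 20 rows; each row shifts and turns the commanded pose from where the row before left it, along the tool's axes as they then stand; what a row does not reach is not made up. A row lasts 1/8 s, in which the tool goes at most 62.5 mm and 10.7 degrees, less where a joint would pass 70% of its speed; a pose out of reach is approached as far as the arm can. A call with a gripper value outside its range is refused whole. The fingers move at their own pace and stop on an object; "force" is the grip in N (left out, the last holds). Time passes only in rows, so rows that do not move let the fingers close. It gives the time, the measured TCP pose, the force, the opening and the grip force at its end, in the units of the state.
- robot.observe(): the state, without advancing time (a new reading comes with each control period).
- robot.read_camera(name): name is "scene" or "side" or "wrist"; returns a dict with "img" (400x640x3 uint8, red, green, blue), "fovy" (degrees; the focal length in pixels is half the picture's height over the tangent of half this angle, whatever the lens; pixels are square), "cx", "cy" (the principal point, pixels), "R" (3x3) and "t" (3): a world point X has camera coordinates R X + t; the wrist camera has in their place "hand_eye" (4x4, takes a point from camera to tool coordinates, whose origin is the TCP and whose axes are the flange's). Camera axes: x right, y down, z forward; pixel columns grow to the right and rows downward; lengths in m; the calibration is good to about 2 mm. A picture is of the moment at which its call begins: read the wrist's pose just before it. There is no depth.
- robot.hand_in(): hands the job in; it is judged then, once.
Trained networks look in a picture, given as the dict that the camera call returned (one of the last four; its "shot" number tells which), for a name from the list of things; names that differ only in an ending like _2 or _b are one class to them, and where a whole thing is asked for, a point or a joint stands for the part that bears it (a point fixed in the world has none). Each returns a list of dicts, best first, with "score" (0 to 1); they miss things now and then, are a little off and sometimes report something else, mostly with a low value. They report only what shows in the picture. A call takes as long as a camera call. They do not tell look-alikes from the thing itself.
- robot.search_frame(target, picture): "centre" ([x, y, z] in m, in world coordinates, good to about 4 mm: the middle of the surface that is visible of it).
- robot.trace(target, picture): "pixels" (400x640 bool, what is visible of it).
The state is a dict: "time": time; "qpos": joint angles; "qvel": joint speeds; "joint_efforts": joint torques, N m; "tool_pos": TCP position; "tool_rot": TCP orientation; "contact_force": force on the tool from outside, world axes, zero at the start; "torque": the same for the moment, N m; "opening": finger opening in m; "grip_force": force on a finger pad.
Only numpy, scipy, OpenCV 4.12 (cv2) and the standard library are available. Lean on these libraries where they do the work, as an engineer would, in place of code of your own. Each camera call takes 0.05 s, during which the arm holds its last target. There are 200 camera calls.

TASK

The cook asks where the salt is. With the fingertips against its wire frame, gently turn the spice carousel until the salt shaker stands in front, on the side that faces the robot, and let go of the frame; then point at the shaker: hold the fingertips just above its cap, within a few centimetres and without touching it, for a good two seconds. Do not touch the shaker or the spice jars, leave them standing upright in the carousel, and disturb nothing else on the worktop.

Things in the scene. Friction and masses are not known exactly. Their poses are not given: they have to be found in the camera images.
- carousel_foot: fixed black foot of the carousel, 180 mm across and 14 mm high; origin on the worktop on the carousel's turning axis, x away from the robot, y to the left: the front, facing the robot, is its -x side. The foot never turns or moves. A wall shelf hangs 0.64 m above the back left part of the worktop (beyond x = 0.66, left of y = -0.02): keep the wrist and forearm clear of it
- carousel (a joint): angle of the carousel on its foot, rad, positive anticlockwise from above; turns either way, more than a full turn, with slight friction (a push of 1 to 5 N at a spoke), and stays where it is left; a sharp jolt topples what stands on it, pushing at 60 mm/s does not. At 0 spoke_a points 45 degrees from the foot's x towards its y; spokes b, c, d follow at 90, 180, 270 degrees more
- carousel_hub (a point): centre of the carousel's tray floor, on the turning axis, 26 mm above the worktop. The tray is round, wooden, 270 mm across, its lip 39 mm above the worktop; a central steel post carries a wooden knob (30 mm across, top 206 mm above the worktop). Four wire spokes, 90 degrees apart, part the tray into quarters, one container in each
- spoke_a (a point): middle of the level bar of one of the carousel's four alike steel wire spokes, 80 mm from the hub axis and 171 mm above the worktop (bar 6 mm thick, level from the hub to 96 mm out, then bent down to the tray at 112 mm). The point turns with the carousel. Push it sideways to turn the carousel
- spoke_b (a point): middle of the level bar of one of the carousel's four alike steel wire spokes, 80 mm from the hub axis and 171 mm above the worktop (bar 6 mm thick, level from the hub to 96 mm out, then bent down to the tray at 112 mm). The point turns with the carousel. Push it sideways to turn the carousel
- spoke_c (a point): middle of the level bar of one of the carousel's four alike steel wire spokes, 80 mm from the hub axis and 171 mm above the worktop (bar 6 mm thick, level from the hub to 96 mm out, then bent down to the tray at 112 mm). The point turns with the carousel. Push it sideways to turn the carousel
- spoke_d (a point): middle of the level bar of one of the carousel's four alike steel wire spokes, 80 mm from the hub axis and 171 mm above the worktop (bar 6 mm thick, level from the hub to 96 mm out, then bent down to the tray at 112 mm). The point turns with the carousel. Push it sideways to turn the carousel
- salt_shaker: salt shaker: clear glass body with a domed metal cap pierced with holes, 44 mm across, 90 mm tall, the shortest container in the carousel; loose; origin at the centre of its underside, z up. It stands about 70 mm from the carousel's axis, never in the front quarter at the start
- salt_top (a point): top of the salt shaker's cap, 90 mm above its underside
- spice_jar_a: spice jar with a flat dark screw lid, 41 mm across, 105 mm tall (top 131 mm above the worktop); loose, in another quarter of the carousel; origin at the centre of its underside
- spice_jar_b: spice jar with a flat dark screw lid, 41 mm across, 105 mm tall (top 131 mm above the worktop); loose, in another quarter of the carousel; origin at the centre of its underside
- spice_jar_c: spice jar with a flat dark screw lid, 41 mm across, 105 mm tall (top 131 mm above the worktop); loose, in another quarter of the carousel; origin at the centre of its underside
- pepper_mill: turned dark wooden pepper mill, 58 mm across, 170 mm tall, standing on the worktop right of the carousel; loose; origin at the centre of its underside
- mug: white mug, 80 mm across (113 mm with its handle), 91 mm tall, standing left of the carousel; loose; origin at the centre of its underside
- dish: small footed white dish, 88 mm across, 34 mm high, right of the carousel; loose; origin at the centre of its underside
- spoon: teaspoon, 138 mm long, lying on the worktop at the right front; loose; origin at its middle on the underside, its length along x
Not all that is in view belongs to the job. Leave any yellow look-alike of the spice_jar_c alone. What is shaped like the salt_shaker but yellow is not meant.

How it is judged:
On the way:
1. with the salt shaker brought round to the front, the carousel at rest and its frame let go, the fingertips point at the shaker from just above its cap, without contact, for two seconds (x of salt_shaker in the frame of carousel_foot below -0.045 m and y of salt_shaker in the frame of carousel_foot between -0.046 and 0.046 m and velocity of joint carousel between -0.05 and 0.05 rad/s and horizontal distance between the grasp point and salt_top below 0.03 m and distance between the grasp point and salt_top below 0.075 m and z of the grasp point in the frame of salt_top above 0.01 m and contact force between each of the fingers, the arm and carousel_foot below 0.2 N), for 2 s.
At the end, for the whole second after the job is handed in: Salt shaker in front (centre at least 45 mm before the turning axis, within 46 mm sideways), carousel at rest, shaker and jars upright (0.15 rad) on the tray; earlier, with the frame let go, the TCP stayed 2 s above the cap (30 mm sideways, 75 mm in all) (x of salt_shaker in the frame of carousel_foot below -0.045 m and y of salt_shaker in the frame of carousel_foot between -0.046 and 0.046 m and velocity of joint carousel between -0.05 and 0.05 rad/s and angle between each of salt_shaker, spice_jar_a, spice_jar_b, spice_jar_c's own z axis and vertical below 0.15 rad and horizontal distance between each of salt_shaker, spice_jar_a, spice_jar_b, spice_jar_c and carousel_foot below 0.1 m and height (world z) of salt_shaker between 0.015 and 0.04 m and height (world z) of spice_jar_a between 0.015 and 0.04 m and height (world z) of spice_jar_b between 0.015 and 0.04 m and height (world z) of spice_jar_c between 0.015 and 0.04 m); the robot touches nothing.
It fails at once if the robot touches the salt shaker or a spice jar (contact force between any of the fingers, the arm and salt_shaker above 0.3 N or contact force between any of the fingers, the arm and spice_jar_a above 0.3 N or contact force between any of the fingers, the arm and spice_jar_b above 0.3 N or contact force between any of the fingers, the arm and spice_jar_c above 0.3 N).
It fails at once if the salt shaker or a spice jar is lifted, tipped or thrown off the tray (not (horizontal distance between salt_shaker and carousel_foot below 0.1 m) or not (height (world z) of salt_shaker below 0.04 m) or not (height (world z) of salt_shaker above 0.015 m) or not (horizontal distance between spice_jar_a and carousel_foot below 0.1 m) or not (height (world z) of spice_jar_a below 0.04 m) or not (height (world z) of spice_jar_a above 0.015 m) or not (horizontal distance between spice_jar_b and carousel_foot below 0.1 m) or not (height (world z) of spice_jar_b below 0.04 m) or not (height (world z) of spice_jar_b above 0.015 m) or not (horizontal distance between spice_jar_c and carousel_foot below 0.1 m) or not (height (world z) of spice_jar_c below 0.04 m) or not (height (world z) of spice_jar_c above 0.015 m) or angle between any of salt_shaker, spice_jar_a, spice_jar_b, spice_jar_c's own z axis and vertical above 0.5 rad).
It fails at once if another thing on the worktop is moved by more than 20 mm (distance of any of pepper_mill, mug, dish, spoon from where it was at the start of the episode above 0.02 m).
It also fails if it takes over 56 s, if anything falls off the work surface, if the arm or the gripper's body presses on something with over 40 N, if the wrist force passes 120 N, or if a joint passes its speed limit or range.

## Working session

There is one attempt and no reset: what is moved stays moved. The work goes in short steps, Python scripts to look and compute and a tool call to move; the robot and the scene stay as the last step left them, time stands still between calls to the robot, and variables do not carry over. Pictures are saved under pics/ and viewed, at most 10 in all, crops included, and the job is handed in when it is done.

Besides the shell and the picture viewer there is one more tool, called after "Call:" as name(argument=value, ...) on one line, values as JSON. apply_moves: Moves the arm, as the interface text tells. Its arguments: {"type":"object","properties":{"motion":{"type":"string"},"force":{"type":"number"}},"required":["motion"]}

```bash
mkdir -p pics
python3 - <<'E'
from cell import robot
import cv2, numpy as np
s=robot.observe(); print(s['time'],s['tool_pos'],s['tool_rot'],s['opening'])
for n in ["scene","side"]:
    p=robot.read_camera(n)
    cv2.imwrite(f"pics/{n}0.png",p['img'][:,:,::-1])
    print(n,p['fovy'],(-p['R'].T@p['t']).round(3))
    for t in ["carousel_foot","carousel_hub","salt_shaker","salt_top","spoke_a","spice_jar_a","pepper_mill","mug","dish"]:
        print(t,[(np.round(d['centre'],3).tolist(),round(d['score'],2)) for d in robot.search_frame(t,p)][:5])
E
```

```text
0.0 [5.24629448e-01 8.32384968e-05 2.44850363e-01] [-3.14008970e+00 -2.44582053e-04  1.57078257e+00] 0.09179584566608098
scene 48.32255147658857 [0.133 0.651 0.956]
carousel_foot [([0.489, -0.159, 0.028], 0.97), ([0.509, -0.113, 0.084], 0.41)]
carousel_hub [([0.535, 0.249, 0.054], 0.55)]
salt_shaker [([0.515, -0.26, 0.072], 0.81), ([0.712, -0.127, 0.051], 0.56)]
salt_top [([0.71, -0.128, 0.055], 0.64), ([0.512, -0.252, 0.072], 0.51)]
spoke_a [([0.492, -0.157, 0.024], 0.95), ([0.513, -0.252, 0.073], 0.74)]
spice_jar_a [([0.509, -0.115, 0.083], 0.89), ([0.326, -0.165, 0.074], 0.7), ([0.443, -0.179, 0.092], 0.66)]
pepper_mill [([0.651, -0.385, 0.12], 0.64)]
mug [([0.538, 0.248, 0.054], 0.93), ([0.516, -0.256, 0.074], 0.67)]
dish [([0.49, -0.474, 0.021], 0.76)]
side 55.31914799162833 [-0.33  -0.342  0.842]
carousel_foot [([0.494, -0.212, 0.027], 0.85)]
carousel_hub [([0.491, -0.216, 0.023], 0.88)]
salt_shaker [([0.504, -0.269, 0.08], 0.81), ([0.706, -0.136, 0.06], 0.55)]
salt_top [([0.506, -0.268, 0.082], 0.85), ([0.705, -0.134, 0.063], 0.59)]
spoke_a [([0.491, -0.214, 0.031], 0.97)]
spice_jar_a [([0.432, -0.2, 0.099], 0.78), ([0.575, -0.2, 0.083], 0.74), ([0.501, -0.137, 0.094], 0.59)]
pepper_mill [([0.653, -0.398, 0.083], 0.73)]
mug [([0.51, 0.245, 0.061], 0.74)]
dish [([0.504, -0.467, 0.031], 0.93), ([0.492, -0.215, 0.027], 0.17)]
```

View pics/scene0.png

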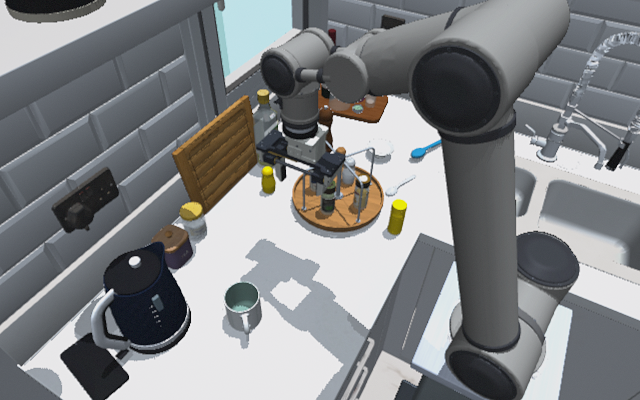

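View pics/side0.png

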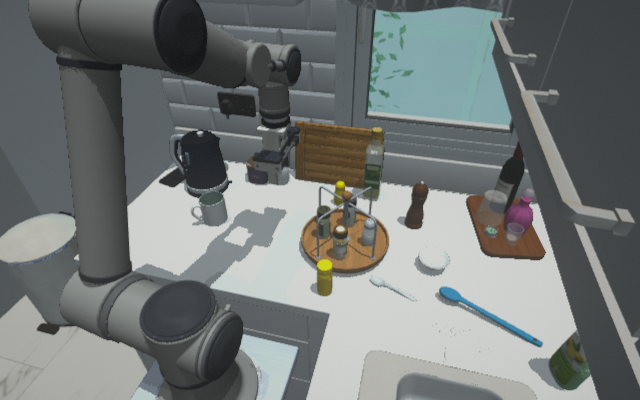

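The side view shows the tray around (345,240), with the metal-capped salt at about (369,232) on its right (-y) side. Jars stand in front, on the left and at the back. The yellow decoys are at (325,278) and (340,192). The salt has to turn about 90° clockwise, and I'll look from above before pushing.

Call:
apply_moves(motion="0 0 0 -3 0 0 0;0 -2.5 -1 -3 0 0 0;0 -2.5 -1 -3 0 0 0;0 -2.5 -1 -2 0 0 0;0 -2.5 -1 0 0 0 0;0 -2.5 -1 0 0 0 0;0 -2.5 -1 0 0 0 0;0 -2.5 -1 0 0 0 0;0 -2.5 -0.5 0 0 0 0;0 0 0 0 0 0 0;0 0 0 0 0 0 0", force=10)

```text
time: 2.38
tool_pos: [0.4501, -0.1995, 0.3555]
tool_rot: [3.141, -0.0, 1.571]
contact_force: [0.8, -0.6, 0.0]
opening: 0.0006
grip_force: 0.0
```

```bash
cat > h.py <<'E'
import numpy as np
from scipy.spatial.transform import Rotation as Ro
from cell import robot
def cam(n):
    s=robot.observe(); p=robot.read_camera(n)
    if n=='wrist':
        T=np.eye(4); T[:3,:3]=Ro.from_euler('xyz',s['tool_rot']).as_matrix(); T[:3,3]=s['tool_pos']
        T=T@p['hand_eye']; R=T[:3,:3].T; t=-R@T[:3,3]
    else: R,t=p['R'],p['t']
    return p,R,t
def ray(p,R,t,uv,z):
    f=200/np.tan(np.radians(p['fovy'])/2)
    uv=np.atleast_2d(uv); d=np.c_[(uv[:,0]-p['cx'])/f,(uv[:,1]-p['cy'])/f,np.ones(len(uv))]@R
    c=-R.T@t; return c+d*((z-c[2])/d[:,2])[:,None]
def proj(p,R,t,X):
    f=200/np.tan(np.radians(p['fovy'])/2); c=np.atleast_2d(X)@R.T+t
    return c[:,:2]/c[:,2:]*f+[p['cx'],p['cy']]
E
python3 - <<'E'
from h import *
import cv2
s=robot.observe(); print(s['tool_pos'],s['tool_rot'])
for n in ['wrist','side','scene']:
    p,R,t=cam(n); cv2.imwrite(f'pics/{n}1.png',p['img'][:,:,::-1]); print(n,(-R.T@t).round(3),R[2].round(2))
    for k in ['carousel_hub','salt_shaker','salt_top','spoke_a','spice_jar_a']:
        print(k,[(np.round(d['centre'],3).tolist(),round(d['score'],2)) for d in robot.search_frame(k,p)][:5])
    m=robot.trace('carousel_hub',p)
    if m:
        m=m[0]['pixels'].astype(np.uint8); print(m.sum())
        # hull of mask on tray lip plane -> circle
        h=max(cv2.findContours(m,0,1)[0],key=cv2.contourArea)[:,0]
        W=ray(p,R,t,h,0.039)[:,:2]; print('lip',cv2.minEnclosingCircle((W*1000).astype(np.float32)))
E
```

```text
[ 0.45008323 -0.19947058  0.35551653] [ 3.14148215e+00 -4.96322933e-04  1.57076113e+00]
wrist [ 0.449 -0.121  0.494] [ 0.   -0.29 -0.96]
carousel_hub [([0.507, -0.178, 0.022], 0.6), ([0.51, -0.172, 0.028], 0.21)]
salt_shaker [([0.711, -0.135, 0.06], 0.8), ([0.514, -0.26, 0.104], 0.77), ([0.51, -0.172, 0.025], 0.23)]
salt_top [([0.709, -0.135, 0.066], 0.88), ([0.519, -0.256, 0.105], 0.75)]
spoke_a [([0.508, -0.171, 0.023], 0.63)]
spice_jar_a [([0.578, -0.188, 0.131], 0.98), ([0.335, -0.178, 0.107], 0.64), ([0.511, -0.131, 0.132], 0.61)]
26859
lip ((541.4151611328125, -210.1329345703125), 161.8065185546875)
side [-0.33  -0.342  0.842] [ 0.76  0.2  -0.62]
carousel_hub [([0.492, -0.214, 0.025], 0.84)]
salt_shaker [([0.504, -0.267, 0.079], 0.6), ([0.706, -0.138, 0.066], 0.54)]
salt_top [([0.506, -0.266, 0.083], 0.55), ([0.706, -0.139, 0.061], 0.5)]
spoke_a [([0.491, -0.217, 0.03], 0.95)]
spice_jar_a [([0.433, -0.198, 0.097], 0.93), ([0.311, -0.185, 0.076], 0.7), ([0.502, -0.131, 0.094], 0.68), ([0.577, -0.205, 0.085], 0.51)]
3619
lip ((563.0281372070312, -154.25770568847656), 211.19862365722656)
scene [0.133 0.651 0.956] [ 0.33 -0.62 -0.71]
carousel_hub [([0.502, -0.167, 0.027], 0.62)]
salt_shaker [([0.713, -0.13, 0.05], 0.72), ([0.502, -0.164, 0.025], 0.62), ([0.518, -0.256, 0.071], 0.54)]
salt_top [([0.511, -0.253, 0.069], 0.64), ([0.712, -0.127, 0.055], 0.64), ([0.498, -0.167, 0.029], 0.56)]
spoke_a [([0.502, -0.165, 0.023], 0.8)]
spice_jar_a [([0.578, -0.185, 0.092], 0.96), ([0.328, -0.165, 0.075], 0.96), ([0.514, -0.112, 0.095], 0.74), ([0.441, -0.178, 0.094], 0.56)]
3542
lip ((512.2498168945312, -230.22213745117188), 182.5272216796875)
```

View pics/wrist1.png

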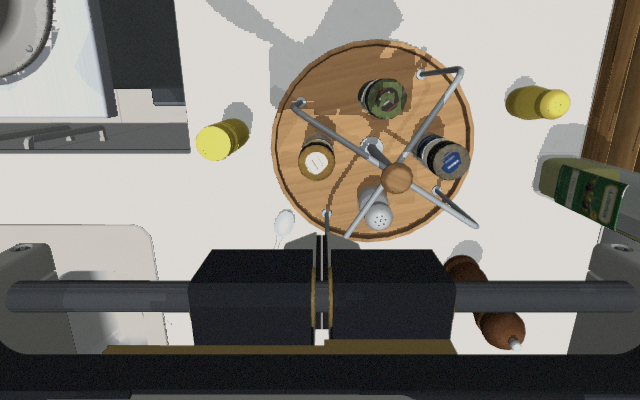

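The wrist view shows the wooden tray at u 272–474, v 39–241 with the knob at (397,178). The salt's pierced cap is at (378,215). Spoke corners are at about (299,104), (460,70) and (477,226), and one is partly hidden near (345,237).

Run:
```python
from h import *
import cv2
p,R,t=cam('wrist')
r=lambda uv,z:ray(p,R,t,uv,z)[:,:2].round(4).tolist()
m=cv2.inRange(cv2.cvtColor(p['img'],cv2.COLOR_RGB2HSV),(5,70,40),(20,255,255)); m[:,:265]=0;m[:,480:]=0;m[243:]=0
c=max(cv2.findContours(m,0,1)[0],key=cv2.contourArea)
W=ray(p,R,t,c[:,0],0.039)[:,:2]; c0,rad=cv2.minEnclosingCircle((W*1000).astype(np.float32)); print('lip',c0,rad)
print('knob',r([397,176],.204)); h=np.array(r([397,176],.204)[0])
for uv in [(460,70),(299,104),(477,226)]:
    d=np.array(r(uv,.171)[0])-h; print('corner',d,np.hypot(*d),np.degrees(np.arctan2(*d[::-1])))
print('salt',r([378,214],.114))
for uv in [(387,98),(317,162),(452,160)]: print('jar',r(uv,.131))
```

```text
lip (516.4678955078125, -196.8563690185547) 133.82586669921875
knob [[0.5149, -0.1935]]
corner [0.0568 0.0879] 0.10465490910607107 57.12990619882002
corner [-0.0855  0.0587] 0.10371084803433055 145.52846589002905
corner [ 0.0912 -0.0598] 0.10905723268082679 -33.25292611364256
salt [[0.516, -0.2616]]
jar [[0.5161, -0.1304]]
jar [[0.4451, -0.1963]]
jar [[0.5889, -0.194]]
```

Hub is at about (0.516,-0.196), the salt at 270° and the spokes at 56/146/236/326°. I'll push the 236° spoke clockwise to 146°, with the fingers above the salt quarter. First I position above it.

Call:
apply_moves(motion="0 0 0 0 0 0 -0.163;0 0 0 0 0 0 -0.163;0 0 0 0 0 0 -0.163;0 0 0 0 0 0 -0.163;0 0 0 0 0 0 -0.163;0 0 0 0 0 0 -0.163;0 -2.6 -1 0 0 0 0;0 -2.6 -1 0 0 0 0;0 -2.6 -1 0 0 0 0;0 0 0 3 0 0 0;0 0 0 3 0 0 0;0 0 0 3 0 0 0;0 0 0 2 0 0 0;0 0 0 0 0 0 0;0 0 0 0 0 0 0")

```text
time: 5.35
tool_pos: [0.4984, -0.2687, 0.2465]
tool_rot: [-3.142, 0.002, 2.549]
contact_force: [0.5, -0.6, -0.5]
opening: 0.0005
grip_force: 0.0
```

Run:
```python
from h import *
import cv2
p,R,t=cam('wrist'); im=p['img'][:,:,::-1].copy()
hub=np.array([.516,-.196,0])
for a in (56,146,236,326):
    for r,z in ((.096,.171),(.112,.04)):
        X=hub+[r*np.cos(np.radians(a)),r*np.sin(np.radians(a)),z]
        cv2.circle(im,tuple(int(v) for v in proj(p,R,t,X)[0]),3,(0,0,255),-1)
cv2.circle(im,tuple(int(v) for v in proj(p,R,t,hub+[0,0,.206])[0]),3,(0,255,0),-1)
cv2.imwrite('pics/wrist2.png',im); print(robot.observe()['tool_rot'])
```

```text
[-3.14155585e+00  2.19293635e-03  2.54877245e+00]
```

View pics/wrist2.png

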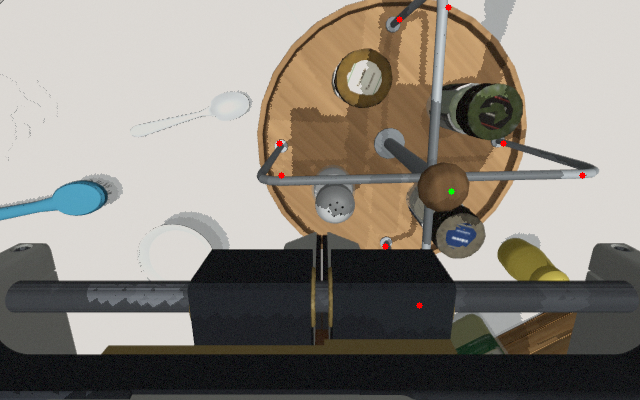

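The overlay matches the frame to about 3 mm, with the target bar at v≈178 and the fingertips on its near side. Now descend, approach and start turning.

Call:
apply_moves(motion="0 0 0 2 0 0 0;0 0 0 2 0 0 0;0 0 0 2 0 0 0;0 0 0 1 0 0 0;0 0.3 0 0 0 0 0;0 0.3 0 0 0 0 0;0 0.3 0 0 0 0 0;0 0.3 0 0 0 0 0;0 0.28 -0.04 0 0 0 0.04;0 0.28 -0.04 0 0 0 0.04;0 0.42 -0.06 0 0 0 0.06;0 0.56 -0.08 0 0 0 0.08;0 0.56 -0.08 0 0 0 0.08;0 0.56 -0.08 0 0 0 0.08;0 0.42 -0.06 0 0 0 0.06;0 0.28 -0.04 0 0 0 0.04;0 0 0 0 0 0 0")

```text
time: 7.52
tool_pos: [0.4612, -0.241, 0.1758]
tool_rot: [3.142, 0.0, 2.069]
contact_force: [-0.8, -0.1, 0.0]
opening: 0.0005
grip_force: 0.0
```

Run:
```python
from h import *
import cv2
p,R,t=cam('wrist'); q,_,_=cam('side')
s=robot.observe(); print(s['tool_pos'],s['tool_rot'],s['contact_force'])
im=np.hstack([p['img'][0:400,150:640],cv2.resize(q['img'][150:300,250:450],(310,400)) if 0 else cv2.resize(q['img'][140:300,270:430],(310,400))])
cv2.imwrite('pics/c3.png',im[:,:,::-1])
```

```text
[ 0.46124518 -0.24104328  0.17558512] [-3.14155469e+00 -2.52573565e-04  2.06963078e+00] [-0.50318841 -0.1108287   0.34925198]
```

View pics/c3.png

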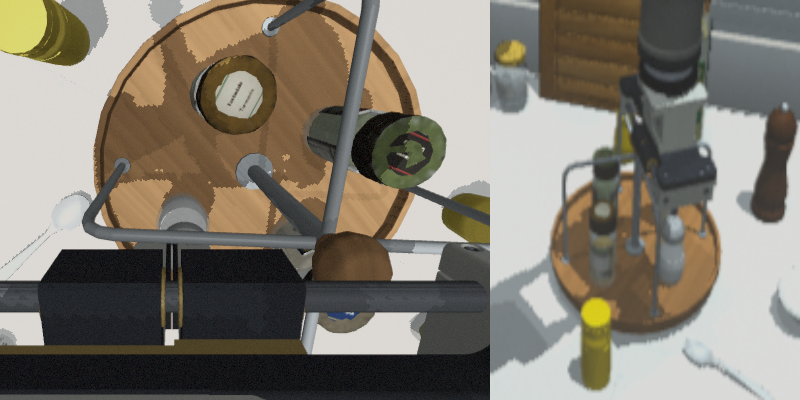

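The frame follows: the bar lies at v≈240 against the fingertips, about 27° turned. I continue for the remaining ~62°.

Call:
apply_moves(motion="0 0.28 -0.04 0 0 0 0.04;0 0.42 -0.06 0 0 0 0.06;0 0.56 -0.08 0 0 0 0.08;0 0.56 -0.08 0 0 0 0.08;0 0.56 -0.08 0 0 0 0.08;0 0.56 -0.08 0 0 0 0.08;0 0.56 -0.08 0 0 0 0.08;0 0.56 -0.08 0 0 0 0.08;0 0.56 -0.08 0 0 0 0.08;0 0.56 -0.08 0 0 0 0.08;0 0.56 -0.08 0 0 0 0.08;0 0.56 -0.08 0 0 0 0.08;0 0.56 -0.08 0 0 0 0.08;0 0.42 -0.06 0 0 0 0.06;0 0.28 -0.04 0 0 0 0.04;0 0.14 -0.02 0 0 0 0.02;0 0 0 0 0 0 0;0 -0.5 0 0 0 0 0;0 -0.5 0 0 0 0 0;0 0 0 0 0 0 0")

```text
time: 10.12
tool_pos: [0.4461, -0.1765, 0.1755]
tool_rot: [3.142, -0.0, 0.968]
contact_force: [0.4, -0.9, -0.9]
opening: 0.0005
grip_force: 0.0
```

Run:
```python
from h import *
import cv2
s=robot.observe(); print(s['tool_pos'],s['tool_rot'],s['contact_force'])
P={n:cam(n) for n in('wrist','side','scene')}
for n,(p,R,t) in P.items():
  for k in('salt_shaker','salt_top','spice_jar_a'):
    print(n,k,[(np.round(d['centre'],3).tolist(),round(d['score'],2)) for d in robot.search_frame(k,p)][:5])
im=np.hstack([P['wrist'][0]['img'][0:400,150:640],cv2.resize(P['side'][0]['img'][140:300,270:430],(310,400))])
cv2.imwrite('pics/c4.png',im[:,:,::-1])
```

```text
[ 0.4461073  -0.1764895   0.17553593] [ 3.14157172e+00 -2.84554529e-05  9.68175638e-01] [ 0.35059888 -0.92962205 -0.85701829]
wrist salt_shaker [([0.454, -0.185, 0.079], 0.93)]
wrist salt_top [([0.456, -0.181, 0.08], 0.79)]
wrist spice_jar_a [([0.523, -0.124, 0.131], 0.97), ([0.501, -0.253, 0.093], 0.84), ([0.335, -0.171, 0.065], 0.81), ([0.576, -0.192, 0.13], 0.67)]
side salt_shaker [([0.431, -0.198, 0.08], 0.62)]
side salt_top [([0.431, -0.196, 0.084], 0.6)]
side spice_jar_a [([0.315, -0.184, 0.076], 0.92), ([0.499, -0.266, 0.096], 0.63), ([0.566, -0.207, 0.084], 0.6), ([0.507, -0.134, 0.07], 0.57)]
scene salt_shaker [([0.44, -0.185, 0.076], 0.76), ([0.712, -0.125, 0.051], 0.65), ([0.503, -0.171, 0.025], 0.33)]
scene salt_top [([0.439, -0.178, 0.079], 0.77), ([0.502, -0.162, 0.025], 0.47)]
scene spice_jar_a [([0.584, -0.182, 0.098], 0.92), ([0.325, -0.164, 0.073], 0.81), ([0.504, -0.252, 0.073], 0.59), ([0.516, -0.107, 0.096], 0.56), ([0.659, -0.381, 0.087], 0.56)]
```

View pics/c4.png

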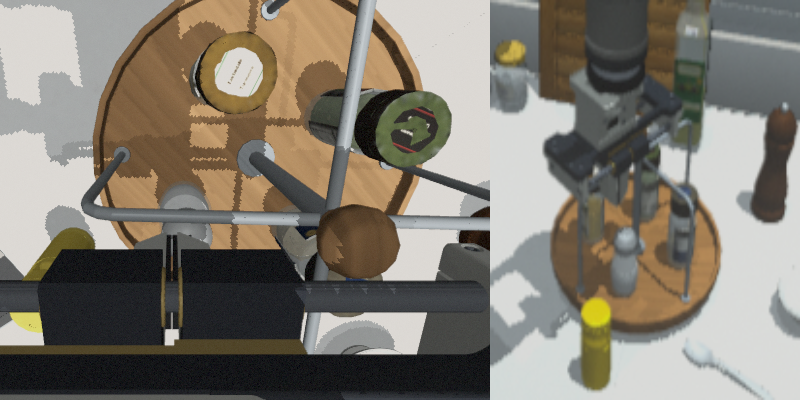

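The salt now stands in front at about (0.445,-0.194), the fingers are off the bar by about 10 mm, and everything is upright. Next I shift over the cap and hold.

Call:
apply_moves(motion="0 -0.5 0.3 0 0 0 0;0 -0.5 0.3 0 0 0 0;0 -0.4 0.4 0.2 0 0 0;0 0 0 0 0 0 0;0 0 0 0 0 0 0;0 0 0 0 0 0 0;0 0 0 0 0 0 0;0 0 0 0 0 0 0;0 0 0 0 0 0 0;0 0 0 0 0 0 0;0 0 0 0 0 0 0;0 0 0 0 0 0 0;0 0 0 0 0 0 0;0 0 0 0 0 0 0;0 0 0 0 0 0 0;0 0 0 0 0 0 0;0 0 0 0 0 0 0;0 0 0 0 0 0 0;0 0 0 0 0 0 0;0 0 0 0 0 0 0")

```text
time: 13.22
tool_pos: [0.4467, -0.1933, 0.1735]
tool_rot: [3.141, -0.0, 0.969]
contact_force: [0.3, -0.9, -0.8]
opening: 0.0009
grip_force: 0.0
```

Call:
apply_moves(motion="0 0 0 0 0 0 0;0 0 0 0 0 0 0;0 0 0 0 0 0 0;0 0 0 0 0 0 0;0 0 0 0 0 0 0;0 0 0 0 0 0 0;0 0 0 0 0 0 0;0 0 0 0 0 0 0;0 0 0 0 0 0 0;0 0 0 0 0 0 0")

```text
time: 14.48
tool_pos: [0.4467, -0.1933, 0.1735]
tool_rot: [3.142, -0.0, 0.969]
contact_force: [0.3, 0.1, -0.7]
opening: 0.0004
grip_force: 0.0
```

Run:
```python
from h import *
import cv2
s=robot.observe(); print(s['time'],s['tool_pos'],s['tool_rot'],s['contact_force'])
P={n:cam(n) for n in('side','scene')}
O=[]
for n,(p,R,t) in P.items():
    im=p['img'].copy()
    for X,c in(((.446,-.194,.116),(255,0,0)),((*s['tool_pos'][:2],s['tool_pos'][2]-.019),(0,255,0))):
        cv2.circle(im,tuple(int(v) for v in proj(p,R,t,X)[0]),1,c,-1)
    x=270; O.append(cv2.resize(im[130:270,x:x+140],(400,400),interpolation=0))
cv2.imwrite('pics/c5.png',np.hstack(O)[:,:,::-1])
```

```text
14.475 [ 0.44667466 -0.19326923  0.1735374 ] [ 3.14153045e+00 -4.03544576e-05  9.68825871e-01] [ 0.34402381  0.0609898  -0.6810799 ]
```

View pics/c5.png

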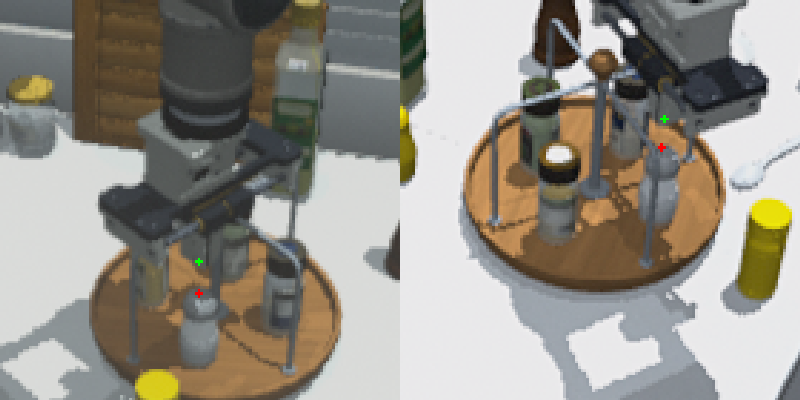

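The red mark sits on the salt's cap in both views, at (198,293) left and (661,147) right, and the fingertips are about 3–4 cm above it. All containers are upright and nothing touches the frame, so I hand in.

```bash
python3 -c "
from cell import robot
print(robot.hand_in())"
```

```text
the job is handed in; nothing more can be done
None
```

I turned the carousel about 90° clockwise so the salt shaker stands in front, let go of the frame, and held the fingertips about 4 cm above its cap for over 3 s without contact. The job is handed in; no verdict came back.

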